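Eject the recording cartridge and catch it with the other finger

TASK

Eject the recording cartridge from the dock on the studio desk: press the dock's spring ejector paddle fully down with one finger and, with the other finger, stop the cartridge on the runway as it slides out past the latch, before its front passes the runway's end. Only press and block: do not pinch or lift the cartridge, and leave the spare cartridge, the tape and the mug where they are. Finish while holding: the paddle still fully down under one finger and the cartridge at rest against the other.

Things in the scene. Friction and masses are not known exactly. Their poses are not given: they have to be found in the camera images.
- dock: Fixed metal cartridge dock. Origin on the desk under the centre of the seated cartridge; x to the dock's rear (the cartridge comes out along -x), y to its left, z up. In mm here: base x -75..150, y -42..82, flat deck at z 40; grey tunnel x 10..150, y -35..35, roof top z 74; electronics box beside it x 34..146, y 40..76, top z 62.
- runway (a point): Point on the deck in the middle of the runway, dock x -58, y 0, z 40 mm. The runway is the bare deck before the latch lip, dock x -35..-75, y -27..27; past x -75 the cartridge drops off. A rail, dock y 27..33, x -75..10, 16 mm high (top z 56), stands between runway and paddle; the other side has no rail in front of x -36.
- paddle_top (a point): Centre of the top of the ejector paddle, a 30 x 30 mm steel pad left of the runway, at dock x -58, y 57, z 58 mm when up; the point goes straight down with it. It is level along the dock's x with point runway and 57 mm to its left.
- paddle (a joint): Paddle travel, m: 0 up, 0.010 fully down (pad top 8 mm over the deck). Spring 2 N up, 6 N down, plus latch friction of a few N. It carries the latch lip: 6 mm above the deck at dock x -30.5..-35, in front of the cartridge. Past 6 mm down the lip is under the deck and a spring pusher (about 3 N, damped) slides the cartridge out at about 0.1 m/s, off the runway's end within a second.
- cartridge_center (a point): Centre of the loose black cartridge in the dock, 60 (along the dock's x) x 50 x 22 mm, 0.12 kg; at home at x 0, y 0, z 51 mm in the dock's frame, its front face at x -30, its front 40 mm showing in front of the tunnel. Its front face reaches from the deck to 22 mm above it.
- spare: Spare cartridge of the same shape lying on the desk beside the dock, 60 x 50 x 22 mm; origin at the centre of its underside. Leave alone.
- tape: Roll of grey tape lying flat on the desk, 90 mm across, 25 mm high; origin at the centre of its underside. Leave alone.
- mug: White mug, 72 mm across plus its handle, 85 mm high; origin at the centre of its underside. Leave alone.
Mind the look-alikes: they are no part of the job. Leave any orange or red look-alike of the part that bears cartridge_center alone.

How it is judged:
By the outcome, as a careful person would: the job done as asked, in the order asked, and still so for the second after the job is handed in, while the arm keeps its last pose, push and grip.
It also fails if it takes over 32 s, if anything falls off the work surface, if the arm or the gripper's body presses on something with over 40 N, if the wrist force passes 120 N, or if a joint passes its speed limit or range.

ROBOT

A 7-joint arm with a two-finger parallel gripper is mounted at the origin on the work surface. World frame = base frame: x ahead of the robot, y to its left, z up, the work surface at z = 0. Lengths are in m, angles in rad, forces in N, time in s.
With the tool pointing down it reaches from about 0.375 to 0.925 m from the base axis. Payload 3.1 kg.
Tool frame: the origin (TCP) lies at the very end of the fingers, on their centre line; the grasp point (between the pads) lies 19 mm behind it; z points along the fingers, y is the direction in which the jaws open and shut (so a half turn about z gives the same grasp; the last joint's range is limited). The gripper opens to 85 mm and grips with 20 to 120 N. Pads are 22 mm wide; open, the fingers measure 114 mm over their backs; the gripper's body (76 mm by 85 mm) begins 54 mm behind the grasp point. The pads swing forward as they close: fully open they stand 13 mm farther back than shut.
Start: joints at [1.138, 0.383, 0.044, 1.598, -0.018, 1.161, -0.05], TCP at [0.214, -0.614, 0.207] pointing down, gripper open.
Joint ranges: [-2.61, 2.61], [-0.41, 2.15], [-1.48, 1.57], [0, 2.5], [-1.57, 4.71], [0.05, 1.97], [-2.85, 2.85]. Speed limits (rad/s): [2.79, 2.79, 3.14, 3.14, 3.14, 3.14, 3.14].

INTERFACE

Orientations are given as [roll, pitch, yaw] about the fixed x, y, z axes, in that order (R = Rz(yaw) Ry(pitch) Rx(roll)).
In Python, from cell import ctrl, imaging, ticket gives the robot as it stands.
- The arm moves only by the tool send_rows, never from a script. Its argument "rows" is a list of rows, each a list of 7 numbers: the turn, a rotation vector about the tool's x, y, z in rad, then the shift along the tool's x, y, z in m, then the finger opening in m, from 0 to 0.0854. A call has 1 to 8 rows; each row is the pose to reach, as a shift and turn from the pose commanded when the call began, along the tool's axes at that moment; what a row does not reach only later rows make up. A row lasts 1/10 s, in which the tool goes at most 50 mm and 8.59 degrees, less where a joint would pass 70% of its speed; a pose out of reach is approached as far as the arm can. A call with a gripper value outside its range is refused whole. The fingers move at their own pace and stop on an object; the grip force is fixed at half the most. Time passes only in rows, so rows that repeat a pose let the fingers close. It gives the time, the measured TCP pose, the force and the opening at its end, in the units of the state.
- ctrl.observe(): the state, without advancing time (a new reading comes with each control period).
- imaging.snapshot(name): name is "scene" or "top" or "wrist"; returns a dict with "frame" (480x640x3 uint8, blue, green, red), "intrinsics" (3x3 intrinsics, pixels), "rvec" (rotation vector, rad) and "tvec" (3), from world to camera coordinates, as OpenCV has them; the wrist camera has in their place "mount" (4x4, takes a point from camera to tool coordinates, whose origin is the TCP and whose axes are the flange's). Camera axes: x right, y down, z forward; pixel columns grow to the right and rows downward; lengths in m; the calibration is good to about 2 mm. A picture is of the moment at which its call begins: read the wrist's pose just before it. There is no depth.
- ticket.finish_job(): hands the job in, once; it reports no verdict.
The state is a dict: "t": time; "joint_pos": joint angles; "dq": joint speeds; "tau": joint torques, N m; "ee_pos": TCP position; "ee_rot": TCP orientation; "ft_force": force on the tool from outside, world axes, zero at the start; "moment": the same for the moment, N m; "opening": opening from 0.0 (shut) to 1.0 (fully open).
Only numpy, scipy, OpenCV 4.12 (cv2) and the standard library are available. Lean on these libraries where they do the work, as an engineer would, in place of code of your own. Each camera call takes 0.05 s, during which the arm holds its last target.

## Working session

There is one attempt and no reset: what is moved stays moved. The work goes in short steps, Python scripts to look and compute and a tool call to move; the robot and the scene stay as the last step left them, time stands still between calls to the robot, and variables do not carry over. Pictures are saved under pics/ and viewed, and the job is handed in when it is done.

Besides the shell and the picture viewer there is one more tool, called after "Emit:" in YAML: its name, and indented under it one key for each argument. send_rows: Moves the arm, as the interface text tells. Its arguments: {"type":"object","properties":{"rows":{"type":"array"}},"required":["rows"]}

```bash
ls; mkdir -p pics; python3 - <<'E'
from cell import ctrl, imaging
import cv2
s=ctrl.observe()
for k in s: print(k,s[k])
for n in ("scene","top","wrist"):
    d=imaging.snapshot(n); cv2.imwrite(f"pics/{n}0.png",d["frame"])
    print(n,d["intrinsics"],d.get("rvec"),d.get("tvec"),d.get("mount"))
E
```

```text
pics
t 0.0
joint_pos [ 1.13822902  0.38384529  0.04386479  1.5995711  -0.01793147  1.16117844
 -0.04989879]
dq [-0.00070323 -0.00253857 -0.00045204 -0.000294    0.0015236  -0.00043388
  0.00162487]
tau [-2.74587273e-04 -4.33460641e+01  1.02439150e+00 -2.49510455e+01
  1.05740284e-02  1.13090471e-02  1.12233644e-05]
ee_pos [ 0.21321214 -0.61298073  0.2056824 ]
ee_rot [-3.13898641e+00  1.23261529e-04  3.34807301e-01]
ft_force [-0.24792334  1.63175153 -0.31853702]
moment [ 0.03487244 -0.01329163  0.02900342]
opening 1.0019178878479014
scene [[500.51813409   0.         323.05454171]
 [  0.         500.51813409 236.99863584]
 [  0.           0.           1.        ]] [ 1.82039578  1.58105472 -0.69038549] [-0.14432699 -0.28283363  1.42744323] None
top [[482.50252029   0.         320.97833943]
 [  0.         482.50252029 238.94914995]
 [  0.           0.           1.        ]] [ 2.22053027 -2.17123854  0.15783128] [0.01964037 0.54850423 0.75630901] None
wrist [[373.22249125   0.         319.58695362]
 [  0.         373.22249125 241.38829372]
 [  0.           0.           1.        ]] None None [[-2.49388316e-04 -9.48570612e-01 -3.16565526e-01  8.22309161e-02]
 [ 9.99999195e-01  1.57200831e-04 -1.25883639e-03  1.92682386e-04]
 [ 1.24385956e-03 -3.16565586e-01  9.48569809e-01 -1.65632032e-01]
 [ 0.00000000e+00  0.00000000e+00  0.00000000e+00  1.00000000e+00]]
```

View pics/scene0.png

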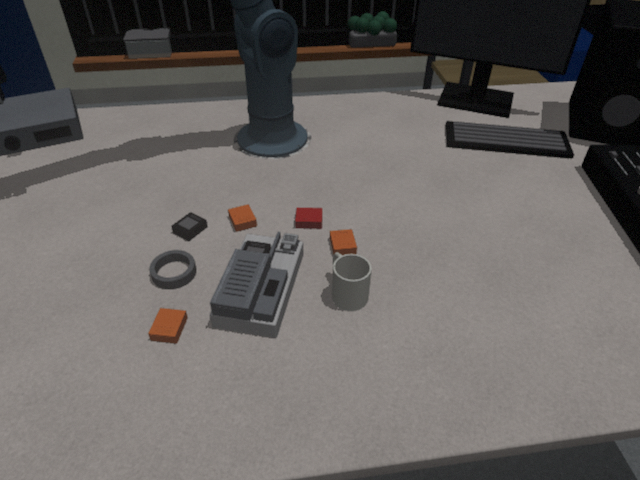

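View pics/top0.png

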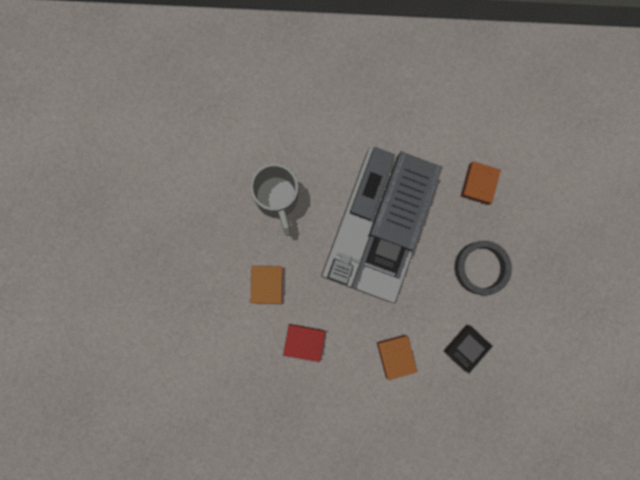

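View pics/wrist0.png

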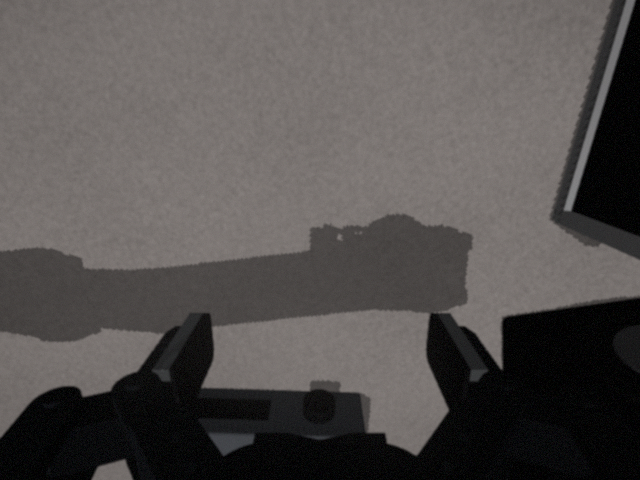

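The top view shows the dock with its paddle near (342,270), the runway near (380,284) and the tunnel toward (408,200). The far end of the dock is at the top. Next I'll zoom in on it.

```bash
python3 - <<'E'
import cv2
a=cv2.imread("pics/top0.png")[140:310,300:460]
cv2.imwrite("pics/top0z.png",cv2.convertScaleAbs(cv2.resize(a,None,fx=3.5,fy=3.5,interpolation=cv2.INTER_CUBIC),alpha=1.5))
a=cv2.imread("pics/scene0.png")[220:345,200:320]
cv2.imwrite("pics/scene0z.png",cv2.convertScaleAbs(cv2.resize(a,None,fx=4.5,fy=4.5,interpolation=cv2.INTER_CUBIC),alpha=1.5))
E
```

```text
(no output)
```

View pics/top0z.png

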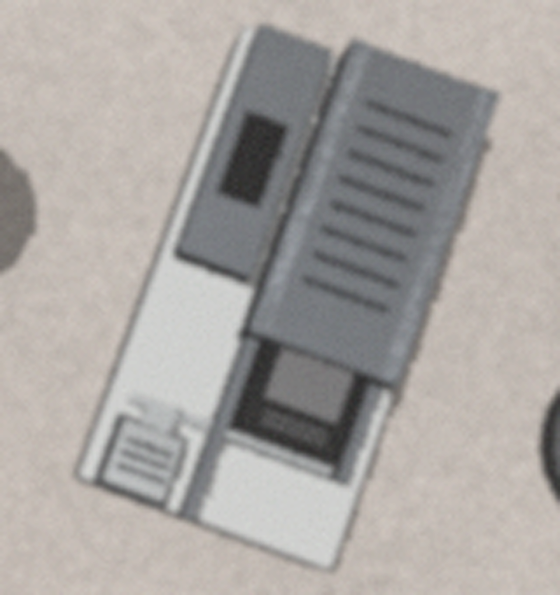

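View pics/scene0z.png

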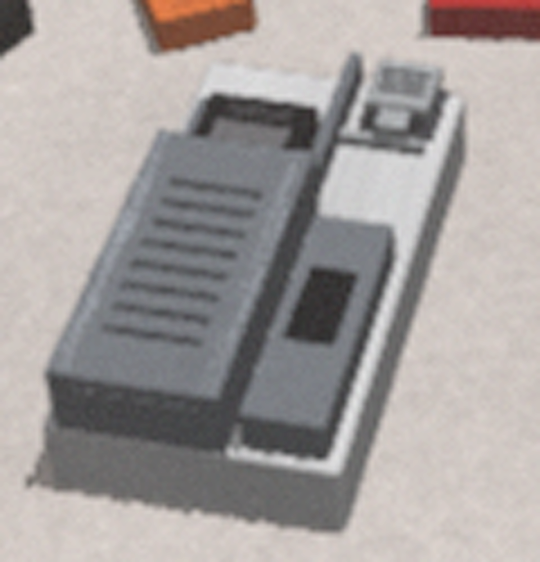

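```bash
cat > h.py <<'E'
import numpy as np, cv2
from scipy.spatial.transform import Rotation as Ro
from scipy.optimize import least_squares
def ray(d,u,z):
    R,_=cv2.Rodrigues(np.array(d["rvec"],float)); t=np.array(d["tvec"],float).ravel()
    c=-R.T@t; v=R.T@np.linalg.inv(d["intrinsics"])@np.array([u[0],u[1],1.])
    return c+v*(z-c[2])/v[2]
def fit(D,W):
    D=np.array(D)[:,:2];W=np.array(W)[:,:2]
    dc=D-D.mean(0);wc=W-W.mean(0)
    th=np.arctan2((dc[:,0]*wc[:,1]-dc[:,1]*wc[:,0]).sum(),(dc*wc).sum())
    R=np.array([[np.cos(th),-np.sin(th)],[np.sin(th),np.cos(th)]])
    t=W.mean(0)-R@D.mean(0)
    return th,t,np.linalg.norm((D@R.T+t-W),axis=1)*1000
E
python3 - <<'E'
from h import *
from cell import imaging
d=imaging.snapshot("top"); e=imaging.snapshot("scene")
pts=[((-75,82,40),(80,480)),((-75,-42,40),(335,570)),((150,35,74),(350,40)),((150,-35,74),(498,94)),((10,35,74),(243,333)),((10,-35,74),(393,386)),((146,76,62),(262,25)),((34,76,62),(178,252))]
D=[];W=[]
for p,z in pts:
    u=((z[0]+.5)/3.5-.5+300,(z[1]+.5)/3.5-.5+140)
    D.append(np.array(p)/1e3);W.append(ray(d,u,p[2]/1e3))
print(np.round(W,4)); th,t,r=fit(D,W);print("top",th,t,r)
pts=[((10,35,74),(318,152)),((10,-35,74),(162,132)),((150,-35,74),(50,373)),((150,35,74),(222,405)),((146,76,62),(330,432)),((34,76,62),(392,226)),((150,82,40),(343,473)),((-75,82,40),(464,100))]
D=[];W=[]
for p,z in pts:
    u=((z[0]+.5)/4.5-.5+200,(z[1]+.5)/4.5-.5+220)
    D.append(np.array(p)/1e3);W.append(ray(e,u,p[2]/1e3))
th2,t2,r2=fit(D,W);print("scene",th2,t2,r2)
for th_,t_ in((th,t),(th2,t2)):
    c,s=np.cos(th_),np.sin(th_);R=np.array([[c,-s],[s,c]])
    for p in((-58,57),(-58,0),(0,0)):print(p,R@np.array(p)/1e3+t_)
    print(np.linalg.norm(t_))
E
```

```text
[[ 0.4866  0.0291  0.04  ]
 [ 0.4485 -0.0871  0.04  ]
 [ 0.6838 -0.0856  0.074 ]
 [ 0.6615 -0.1523  0.074 ]
 [ 0.5515 -0.0391  0.074 ]
 [ 0.5299 -0.1053  0.074 ]
 [ 0.6928 -0.048   0.062 ]
 [ 0.5882 -0.0114  0.062 ]]
top -0.32881555421649766 [ 0.5311954  -0.07105745] [1.71867728 1.92301385 1.01793308 0.50948007 2.1269725  2.19078205
 2.06062159 1.34409366]
scene -0.33111312360452216 [ 0.53224079 -0.07008064] [1.50630216 0.97650265 1.508123   1.42535461 0.87771032 2.15148507
 1.87160139 2.85476487]
(-58, 57) [0.49470929 0.0016183 ]
(-58, 0) [ 0.47630272 -0.05232796]
(0, 0) [ 0.5311954  -0.07105745]
0.5359269649685984
(-58, 57) [0.49592175 0.00267874]
(-58, 0) [ 0.47739128 -0.05122508]
(0, 0) [ 0.53224079 -0.07008064]
0.5368347519114263
```

Both views agree to about 1 mm: dock yaw is about -0.33 and the origin is about (0.532, -0.0705). I'll put the jaw axis along dock y at dock (-58, 28.5), which is world (0.486, -0.025). A finger spacing of 57 mm puts one finger over the paddle and the other over the runway.

Emit:
send_rows:
  rows:
    - [0,0,0.1,0.03,-0.03,0,0.0425]
    - [0,0,0.2,0.08,-0.08,0,0.0425]
    - [0,0,0.3,0.115,-0.115,0,0.0425]
    - [0,0,0.4,0.15,-0.15,0,0.0425]
    - [0,0,0.5,0.185,-0.185,0,0.0425]
    - [0,0,0.6,0.22,-0.22,0,0.0425]
    - [0,0,0.665,0.25,-0.25,0,0.0425]
    - [0,0,0.665,0.28,-0.28,0,0.0425]

```text
t: 1.05
ee_pos: [0.385, -0.2588, 0.2073]
ee_rot: [3.141, -0.001, -0.332]
ft_force: [1.5, 0.4, 0.1]
opening: 0.497
```

```bash
python3 - <<'E'
from h import *
from cell import ctrl
s=ctrl.observe();R=Ro.from_euler('xyz',s["ee_rot"]);print(s["t"],s["ee_pos"],s["ee_rot"],s["opening"],s["joint_pos"])
print(R.inv().apply(np.array([.486,-.0248,.16])-s["ee_pos"]))
E
```

```text
1.05 [ 0.38501144 -0.25876211  0.20732562] [ 3.14127518e+00 -7.97834130e-04 -3.31509928e-01] 0.4972479261505279 [ 0.65527556  0.0347404  -0.15520401  2.02187319  0.00627556  1.08456464
 -1.40507069]
[ 0.01930426 -0.25410722  0.04726037]
```

Emit:
send_rows:
  rows:
    - [0,0,0,0.003,-0.035,0.005,0.0425]
    - [0,0,0,0.006,-0.08,0.012,0.0425]
    - [0,0,0,0.009,-0.125,0.02,0.0425]
    - [0,0,0,0.013,-0.17,0.03,0.0425]
    - [0,0,0,0.017,-0.21,0.04,0.0425]
    - [0,0,0,0.018,-0.24,0.045,0.0425]
    - [0,0,0,0.018,-0.252,0.047,0.0425]
    - [0,0,0,0.018,-0.252,0.047,0.0425]

```text
t: 1.85
ee_pos: [0.4833, -0.0265, 0.1599]
ee_rot: [-3.141, 0.001, -0.326]
ft_force: [0.4, -0.3, 1.1]
opening: 0.497
```

```bash
python3 - <<'E'
from h import *
from cell import ctrl,imaging
s=ctrl.observe();R=Ro.from_euler('xyz',s["ee_rot"]);print(s["t"],s["ee_pos"],s["ee_rot"],s["opening"],s["joint_pos"],s["ft_force"])
print(R.inv().apply(np.array([.486,-.0248,.16])-s["ee_pos"]))
d=imaging.snapshot("wrist");cv2.imwrite("pics/wrist1.png",cv2.convertScaleAbs(d["frame"],alpha=1.5))
d=imaging.snapshot("top");cv2.imwrite("pics/top1.png",d["frame"])
E
```

```text
1.85 [ 0.48326672 -0.0264711   0.15992343] [-3.14133159e+00  6.24548371e-04 -3.26329500e-01] 0.4972072414471631 [ 0.34714085  0.14690677 -0.40262646  2.01683199  0.06804914  0.99099976
 -1.98607096] [ 0.40707866 -0.29155913  1.09848019]
[ 2.05327991e-03 -2.45913377e-03 -7.72072056e-05]
```

View pics/wrist1.png

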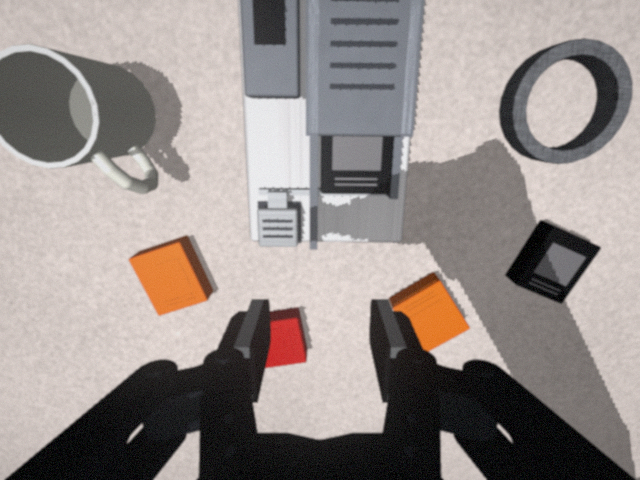

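The wrist view shows the paddle at (278,224), the rail at x≈313 and the runway between (318,200) and (400,240). The fingertips are at about (258,302) and (381,302). Next I'll cross-check these against the dock pose.

```bash
python3 - <<'E'
from h import *
from cell import ctrl,imaging
s=ctrl.observe();R=Ro.from_euler('xyz',s["ee_rot"]).as_matrix();p=np.array(s["ee_pos"])
d=imaging.snapshot("wrist");M=np.array(d["mount"]);K=d["intrinsics"];cv2.imwrite("pics/w2.png",cv2.convertScaleAbs(cv2.resize(d["frame"][120:400,200:440],None,fx=2.1,fy=2.1,interpolation=cv2.INTER_CUBIC),alpha=1.5))
th=-.33;c,sn=np.cos(th),np.sin(th);t=np.array([.5317,-.0706])
def w(u,z):
    v=R@M[:3,:3]@np.linalg.inv(K)@np.array([u[0],u[1],1]);o=R@M[:3,3]+p
    q=o+v*(z-o[2])/v[2]; e=q[:2]-t
    return q, np.array([c*e[0]+sn*e[1],-sn*e[0]+c*e[1]])*1000
for n,u,z,ex in(("paddle TL",(259,206),.058,(-43,72)),("paddle TR",(299,206),.058,(-43,42)),("paddle BL",(258,246-8),.058,(-73,72)),("deck FL",(250,241),.04,(-75,82)),("deck FR",(402,241),.04,(-75,-42)),("tun FL",(308,134),.074,(10,35)),("tun FR",(410,134),.074,(10,-35))):
    print(n,w(u,z)[1],ex)
# fingertips in tool frame
for u in((247,300),(268,300),(371,300),(393,300)):
    v=M[:3,:3]@np.linalg.inv(K)@np.array([u[0],u[1],1]);o=M[:3,3]
    for z in(-.01,-.005,0):print(u,z,(o+v*(z-o[2])/v[2])*1000)
E
```

```text
paddle TL [-39.36175171  67.50240266] (-43, 72)
paddle TR [-39.43237444  38.17873624] (-43, 42)
paddle BL [-64.01901581  69.58011553] (-73, 72)
deck FL [-72.37797188  79.29172791] (-75, 82)
deck FR [-72.68463187 -43.38569244] (-75, -42)
tun FL [12.0102468  30.50369434] (10, 35)
tun FR [ 11.86217363 -35.69137229] (10, -35)
(247, 300) -0.01 [  1.39934477 -34.29689676 -10.        ]
(247, 300) -0.005 [ -1.1937127  -35.38161598  -5.        ]
(247, 300) 0 [ -3.78677016 -36.46633521   0.        ]
(268, 300) -0.01 [  1.39880583 -24.55046958 -10.        ]
(268, 300) -0.005 [ -1.19426895 -25.32206528  -5.        ]
(268, 300) 0 [ -3.78734373 -26.09366099   0.        ]
(371, 300) -0.01 [  1.39616281  23.24697703 -10.        ]
(371, 300) -0.005 [-1.19699688 24.01097013 -5.        ]
(371, 300) 0 [-3.79015657 24.77496323  0.        ]
(393, 300) -0.01 [  1.39559836  33.45475007 -10.        ]
(393, 300) -0.005 [-1.19757946 34.54668835 -5.        ]
(393, 300) 0 [-3.79075729 35.63862662  0.        ]
```

View pics/w2.png

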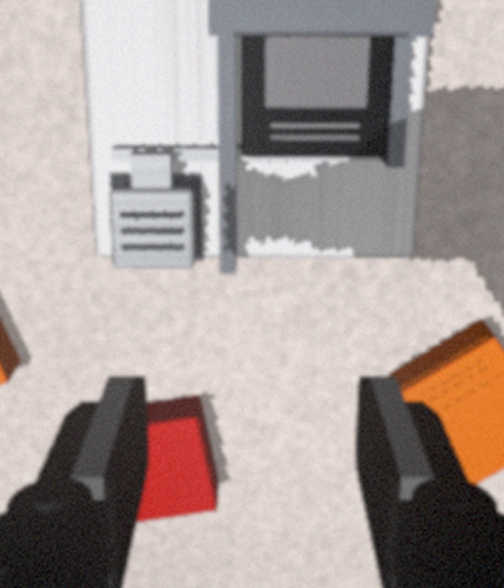

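```bash
python3 - <<'E'
from h import *
from cell import ctrl,imaging
s=ctrl.observe();R=Ro.from_euler('xyz',s["ee_rot"]).as_matrix();p=np.array(s["ee_pos"])
d=imaging.snapshot("scene")
f=d["frame"].copy();
x0,y0,k=180,120,4
z=cv2.convertScaleAbs(cv2.resize(f[y0:y0+150,x0:x0+180],None,fx=k,fy=k,interpolation=cv2.INTER_CUBIC),alpha=1.8)
for y in(-.028,0,.028):
  for zz,col in((0,(0,0,255)),(-.019,(0,255,0)),(-.03,(255,0,0))):
    q=R@np.array([0,y,zz])+p
    u,_=cv2.projectPoints(q.reshape(1,3),np.array(d["rvec"],float),np.array(d["tvec"],float),d["intrinsics"],None)
    u=u.ravel();print(y,zz,u); cv2.circle(z,(int((u[0]-x0)*k),int((u[1]-y0)*k)),3,col,-1)
cv2.imwrite("pics/scene2.png",z)
E
```

```text
-0.028 0 [283.98410231 197.76619772]
-0.028 -0.019 [283.59664639 189.76924626]
-0.028 -0.03 [283.3675325  185.04041769]
0 0 [269.82422505 195.95265556]
0 -0.019 [269.24867606 187.96194939]
0 -0.03 [268.90836472 183.23719444]
0.028 0 [255.7706179  194.15272407]
0.028 -0.019 [255.00982366 186.16839722]
0.028 -0.03 [254.56001623 181.44779162]
```

View pics/scene2.png

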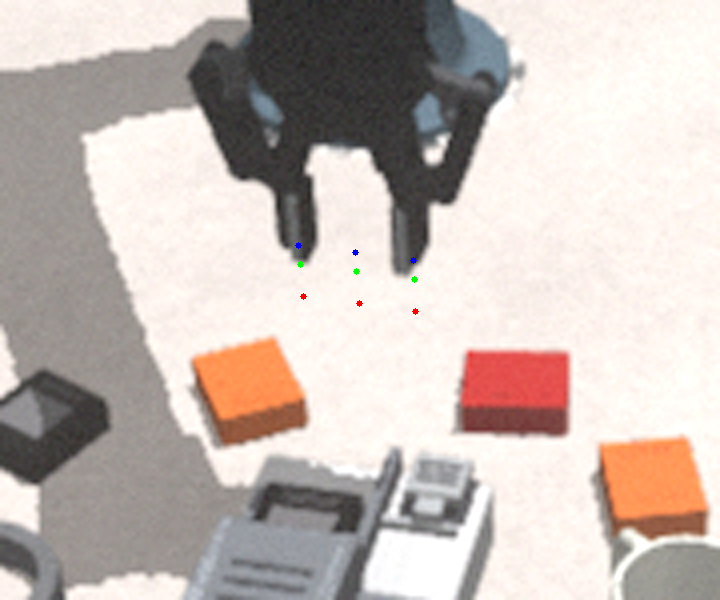

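View pics/top1.png

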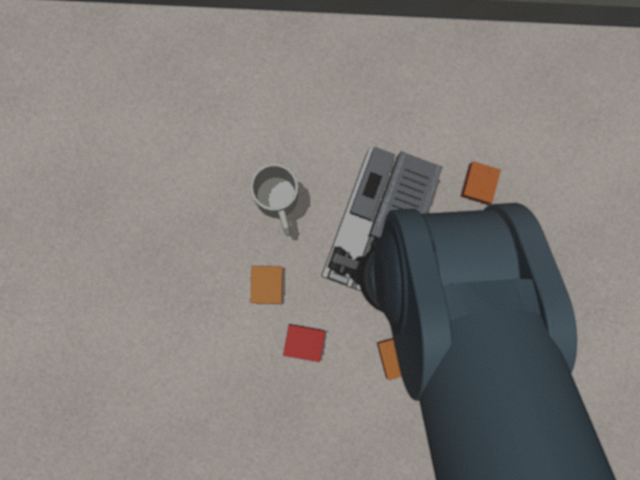

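Both views put the visible fingertips about 25 mm behind the TCP at this opening, and the finger centres at ±26 mm. I'll go down in stages, widen slightly, and watch the force.

Emit:
send_rows:
  rows:
    - [0,0,0,0.002,-0.001,0.02,0.047]
    - [0,0,0,0.0035,-0.001,0.045,0.047]
    - [0,0,0,0.0035,-0.001,0.065,0.047]
    - [0,0,0,0.0035,-0.001,0.075,0.047]
    - [0,0,0,0.0035,-0.001,0.075,0.047]

```text
t: 2.55
ee_pos: [0.4852, -0.0297, 0.0839]
ee_rot: [3.14, 0.003, -0.333]
ft_force: [-0.8, 0.6, 0.4]
opening: 0.549
```

```bash
python3 - <<'E'
from h import *
from cell import ctrl,imaging
s=ctrl.observe();print(s["t"],s["ee_pos"],s["ee_rot"],s["opening"],s["ft_force"],s["moment"])
d=imaging.snapshot("wrist");cv2.imwrite("pics/w3.png",cv2.convertScaleAbs(cv2.resize(d["frame"][120:400,180:460],None,fx=2.1,fy=2.1,interpolation=cv2.INTER_CUBIC),alpha=2))
f=imaging.snapshot("scene")["frame"];cv2.imwrite("pics/s3.png",cv2.convertScaleAbs(cv2.resize(f[150:300,200:360],None,fx=4,fy=4,interpolation=cv2.INTER_CUBIC),alpha=2.2))
E
```

```text
2.55 [ 0.48521752 -0.02973111  0.08385542] [ 3.14028191e+00  3.06812976e-03 -3.32549725e-01] 0.5488261432937604 [-0.78824879  0.58299879  0.37016079] [-0.00419927  0.00197444  0.02359812]
```

View pics/w3.png

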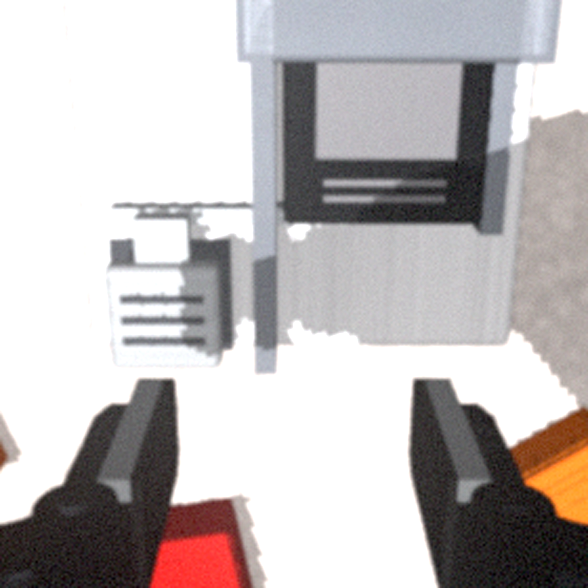

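View pics/s3.png

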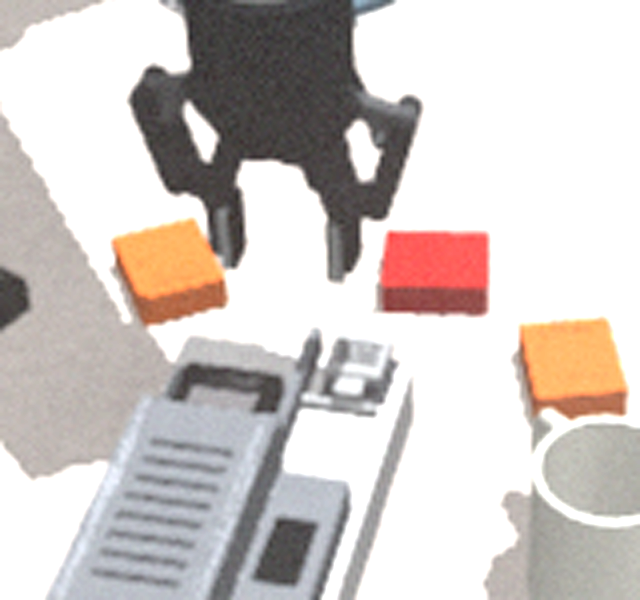

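```bash
python3 - <<'E'
from h import *
from cell import ctrl,imaging
s=ctrl.observe();R=Ro.from_euler('xyz',s["ee_rot"]).as_matrix();p=np.array(s["ee_pos"])
d=imaging.snapshot("scene");w=imaging.snapshot("wrist");M=np.array(w["mount"])
def sc(u):
    Rc,_=cv2.Rodrigues(np.array(d["rvec"],float));t=np.array(d["tvec"],float).ravel()
    return R.T@(-Rc.T@t-p), R.T@Rc.T@np.linalg.inv(d["intrinsics"])@np.array([*u,1])
def wr(u): return M[:3,3], M[:3,:3]@np.linalg.inv(w["intrinsics"])@np.array([*u,1])
def tri(a,b):
    A=np.stack([a[1],-b[1]],1);k=np.linalg.lstsq(A,b[0]-a[0],rcond=None)[0]
    q1=a[0]+k[0]*a[1];q2=b[0]+k[1]*b[1];return (q1+q2)/2*1e3,(q1-q2)*1e3
# left-world finger: inner edge tip (scene left bottom); 
print(tri(sc((282.5,220)),wr((263.8,301))))
print(tri(sc((287.5,218.7)),wr((180+135/2.1,301))))
print(tri(sc((260.7,215.5)),wr((376,301))))
th=-.33;e=p[:2]-np.array([.5317,-.0706]);c,n=np.cos(th),np.sin(th);print("tcp dock",c*e[0]+n*e[1],-n*e[0]+c*e[1])
# paddle & runway features in TOOL frame at known world height (camera-relative)
def wt(u,z):
    o,v=wr(u); O=R@o+p;V=R@v; k=(z-O[2])/V[2]; return (o+k*v)*1e3
Z=lambda x,y:(180+x/2.1,120+y/2.1)
for nm,u,z in(("padTL",(110,266),.058),("padTR",(221,266),.058),("padBL",(113,366),.058),("padBR",(221,366),.058),("railL f",(256,372),.056),("railR f",(275,372),.056),("runway FR",(510,345),.04),("cart FL",(285,222),.04),("cart FR",(482,222),.04),("tunFL",(238,62),.074),("tunFR",(556,62),.074)):
    print(nm,wt(Z(*u),z))
E
```

```text
(array([ 11.0838967 , -23.53992809, -30.34415131]), array([-0.60219577, -0.75833178, -0.44095154]))
(array([ 11.18971921, -32.18929697, -33.5796774 ]), array([-2.83560635, -3.32559898, -2.22909613]))
(array([ 15.04742719,  19.69072073, -38.0297921 ]), array([-0.89118194, -2.40554159, -0.06135822]))
tcp dock -0.05543464096342152 0.02492632961356936
padTL [ 14.40607966 -48.49100716  27.74560082]
padTR [ 14.40299913 -19.47333904  27.74445808]
padBL [-14.51362297 -49.81521204  27.71597083]
padBR [-14.5149655  -20.32186931  27.71481119]
railL f [-17.35053224 -10.89838771  29.71153186]
railR f [-17.35075145  -5.64261858  29.71132523]
runway FR [-16.64135551  63.48368156  45.70934704]
cart FL [21.16859406 -2.90388739 45.75076078]
cart FR [21.16134478 52.33647429 45.74858395]
tunFL [ 67.65182183 -12.75886834  11.79883835]
tunFR [67.63673823 57.36748096 11.79606887]
```

The wrist view shows the pad centre at tool (0, -34.5) and the left finger at y≈-28. The tips are about 30 mm behind the TCP, so I'd expect contact near TCP z ≈ 0.028. I'll shift tool y by about -5.5 mm and descend to just above contact.

Emit:
send_rows:
  rows:
    - [0,0,0,-0.001,-0.0055,0.012,0.047]
    - [0,0,0,-0.001,-0.0055,0.025,0.047]
    - [0,0,0,-0.001,-0.0055,0.035,0.047]
    - [0,0,0,-0.001,-0.0055,0.042,0.047]
    - [0,0,0,-0.001,-0.0055,0.042,0.047]

```text
t: 3.25
ee_pos: [0.486, -0.0227, 0.0413]
ee_rot: [3.141, 0.004, -0.33]
ft_force: [0.3, -0.7, 1.0]
opening: 0.553
```

```bash
python3 - <<'E'
from h import *
from cell import ctrl,imaging
s=ctrl.observe();print(s["t"],s["ee_pos"],s["ee_rot"],s["opening"],s["ft_force"],s["moment"])
d=imaging.snapshot("wrist");cv2.imwrite("pics/w4.png",cv2.convertScaleAbs(cv2.resize(d["frame"][160:440,180:460],None,fx=2.1,fy=2.1,interpolation=cv2.INTER_CUBIC),alpha=1.6))
f=imaging.snapshot("scene")["frame"];cv2.imwrite("pics/s4.png",cv2.convertScaleAbs(cv2.resize(f[180:280,220:340],None,fx=5,fy=5,interpolation=cv2.INTER_CUBIC),alpha=1.6))
E
```

```text
3.25 [ 0.48602325 -0.02272084  0.04133537] [ 3.14067894  0.00357087 -0.32995732] 0.552585432606547 [ 0.28484335 -0.71934965  0.97064343] [-0.04857777 -0.01378402 -0.00850161]
```

View pics/w4.png

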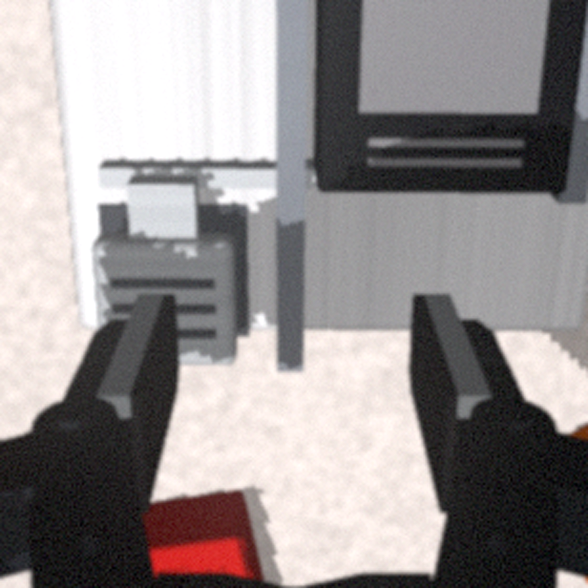

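View pics/s4.png

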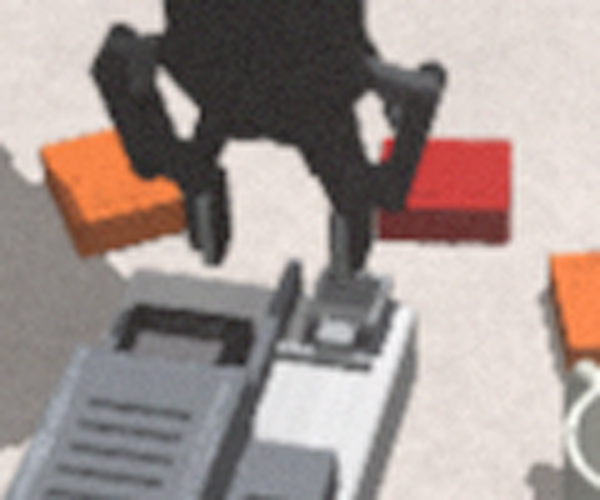

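The left finger is over the paddle, whose top spans (95–237, 240–363) in the zoom. The right finger is over the runway, clear of the rail. I'll compute the remaining offsets.

```bash
python3 - <<'E'
from h import *
from cell import ctrl,imaging
s=ctrl.observe();R=Ro.from_euler('xyz',s["ee_rot"]).as_matrix();p=np.array(s["ee_pos"])
w=imaging.snapshot("wrist");M=np.array(w["mount"])
def wt(u,z):
    o,v=M[:3,3], M[:3,:3]@np.linalg.inv(w["intrinsics"])@np.array([*u,1]); O=R@o+p;V=R@v; k=(z-O[2])/V[2]; return (o+k*v)*1e3
Z=lambda x,y:(180+x/2.1,160+y/2.1)
for nm,u,z in(("padTL",(95,240),.058),("padTR",(237,240),.058),("padBL",(98,363),.058),("padBR",(235,363),.058),("railL f",(278,370),.056),("railR f",(303,370),.056),("cart FL",(318,190),.04),("cart FR",(568,190),.04)):
    print(nm,wt(Z(*u),z))
for u in((133,295),(177,295),(412,295),(450,295)):print("tip",wt(Z(*u),p[2]+.03))
th=-.33;e=p[:2]-np.array([.5317,-.0706]);c,n=np.cos(th),np.sin(th);print("tcp dock",c*e[0]+n*e[1],-n*e[0]+c*e[1])
E
```

```text
padTL [ 16.68789727 -41.88553197 -15.33085426]
padTR [ 16.68432575 -12.29714507 -15.32849958]
padBL [-12.76209038 -43.59833507 -15.30762843]
padBR [-12.76402631 -13.41538633 -15.30522778]
railL f [-15.82897409  -3.99954821 -13.30204738]
railR f [-15.82931408   1.59928121 -13.30160208]
cart FL [21.24824385  5.06930903  2.66926608]
cart FR [21.24014177 62.13181299  2.67380815]
tip [ 11.56534    -31.44983306 -30.01168385]
tip [ 11.56452453 -22.97210104 -30.01100935]
tip [ 11.56016969  22.30151371 -30.00740729]
tip [ 11.55946558  29.62153385 -30.0068249 ]
tcp dock -0.05737002365636483 0.0309506932500591
```

Emit:
send_rows:
  rows:
    - [0,0,0,0.001,0,0.005,0.047]
    - [0,0,0,0.001,0,0.009,0.047]
    - [0,0,0,0.001,0,0.009,0.047]

```text
t: 3.7
ee_pos: [0.4881, -0.0231, 0.0336]
ee_rot: [3.141, 0.001, -0.33]
ft_force: [0.5, 0.0, 0.5]
opening: 0.547
```

Emit:
send_rows:
  rows:
    - [0,0,0,0,0,0.002,0.047]
    - [0,0,0,0,0,0.004,0.047]
    - [0,0,0,0,0,0.004,0.047]

```text
t: 4.0
ee_pos: [0.4888, -0.023, 0.0302]
ee_rot: [-3.142, -0.0, -0.33]
ft_force: [-0.9, -1.6, 1.6]
opening: 0.552
```

Emit:
send_rows:
  rows:
    - [0,0,0,-0.001,0,0.002,0.047]
    - [0,0,0,-0.001,0,0.004,0.047]
    - [0,0,0,-0.001,0,0.004,0.047]

```text
t: 4.3
ee_pos: [0.4888, -0.023, 0.0265]
ee_rot: [-3.141, -0.002, -0.331]
ft_force: [0.6, -1.4, 2.3]
opening: 0.551
```

```bash
python3 - <<'E'
from h import *
from cell import ctrl,imaging
s=ctrl.observe();print(s["t"],s["ee_pos"],s["ee_rot"],s["opening"],s["ft_force"],s["moment"])
d=imaging.snapshot("wrist");cv2.imwrite("pics/w5.png",cv2.convertScaleAbs(cv2.resize(d["frame"][160:440,180:460],None,fx=2.1,fy=2.1,interpolation=cv2.INTER_CUBIC),alpha=1.6))
E
```

```text
4.3 [ 0.48884266 -0.0230123   0.02645151] [-3.14101232e+00 -2.17695686e-03 -3.30500683e-01] 0.5511191343407971 [ 0.64432391 -1.39074409  2.34846525] [-0.19365903 -0.29487705  0.00350986]
```

View pics/w5.png

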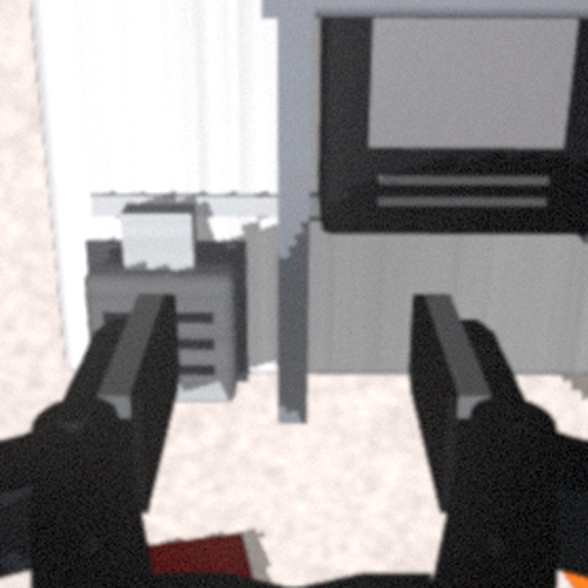

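The finger is centred on the pad and contact is beginning, with Fz about 2 N. Now I'll press.

Emit:
send_rows:
  rows:
    - [0,0,0,0,0,0.0015,0.047]
    - [0,0,0,0,0,0.003,0.047]
    - [0,0,0,0,0,0.003,0.047]

```text
t: 4.65
ee_pos: [0.4885, -0.0229, 0.0233]
ee_rot: [-3.141, -0.001, -0.331]
ft_force: [1.8, -1.0, 4.1]
opening: 0.556
```

Emit:
send_rows:
  rows:
    - [0,0,0,0,0,0.0015,0.047]
    - [0,0,0,0,0,0.003,0.047]
    - [0,0,0,0,0,0.003,0.047]

```text
t: 4.95
ee_pos: [0.4884, -0.0228, 0.0211]
ee_rot: [-3.141, -0.001, -0.331]
ft_force: [-0.5, -1.2, 9.8]
opening: 0.549
```

Emit:
send_rows:
  rows:
    - [0,0,0,0,0,0.0015,0.047]
    - [0,0,0,0,0,0.003,0.047]
    - [0,0,0,0,0,0.003,0.047]

```text
t: 5.25
ee_pos: [0.4885, -0.0226, 0.0205]
ee_rot: [3.141, -0.0, -0.331]
ft_force: [-7.7, -1.6, 29.7]
opening: 0.552
```

```bash
cat > look.py <<'E'
import sys
from h import *
from cell import ctrl,imaging
k=sys.argv[1]
s=ctrl.observe();print(s["t"],s["ee_pos"],s["ee_rot"],s["opening"],s["ft_force"],s["moment"])
d=imaging.snapshot("wrist");cv2.imwrite(f"pics/w{k}.png",cv2.convertScaleAbs(cv2.resize(d["frame"][160:440,180:460],None,fx=2.1,fy=2.1,interpolation=cv2.INTER_CUBIC),alpha=1.8))
f=imaging.snapshot("scene")["frame"];cv2.imwrite(f"pics/s{k}.png",cv2.convertScaleAbs(cv2.resize(f[200:280,230:330],None,fx=6,fy=6,interpolation=cv2.INTER_CUBIC),alpha=1.8))
E
python3 look.py 6
```

```text
5.25 [ 0.48851315 -0.02257472  0.02050882] [ 3.14050503e+00 -9.67992553e-05 -3.31122571e-01] 0.5522768702518475 [-7.65622234 -1.61975133 29.69526196] [ 0.35883487  1.36587036 -0.04261358]
```

View pics/w6.png

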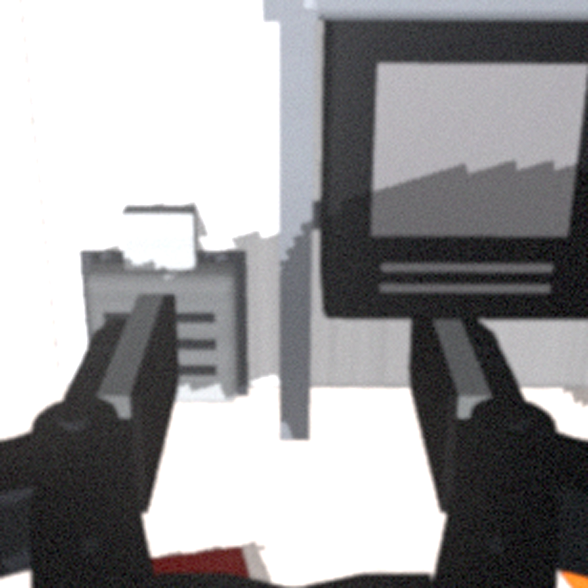

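View pics/s6.png

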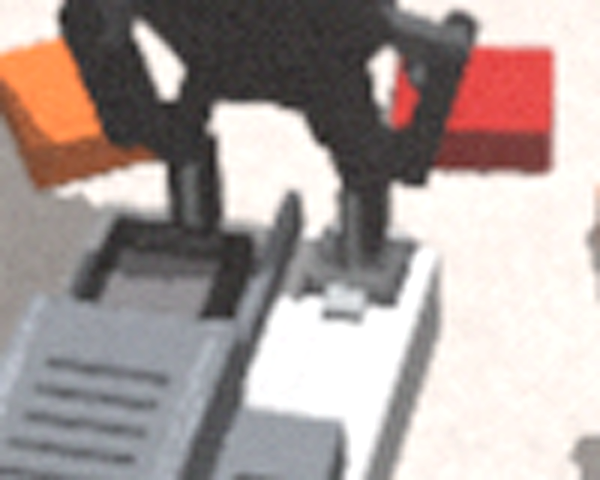

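The cartridge slid out and now stands against the right finger, hiding that finger's lower tip (front edge at row 318). The paddle has bottomed: z has stalled and Fz jumped to about 30 N. Next I'll hold and let it settle.

Emit:
send_rows:
  rows:
    - [0,0,0,0,0,0,0.047]
    - [0,0,0,0,0,0,0.047]
    - [0,0,0,0,0,0,0.047]
    - [0,0,0,0,0,0,0.047]

```text
t: 5.75
ee_pos: [0.4885, -0.0226, 0.0205]
ee_rot: [3.141, -0.0, -0.331]
ft_force: [-7.3, -1.8, 29.4]
opening: 0.551
```

```bash
python3 look.py 7; python3 - <<'E'
from h import *
from cell import ctrl,imaging
s=ctrl.observe();R=Ro.from_euler('xyz',s["ee_rot"]).as_matrix();p=np.array(s["ee_pos"])
w=imaging.snapshot("wrist");M=np.array(w["mount"])
def wt(u,z):
    o,v=M[:3,3], M[:3,:3]@np.linalg.inv(w["intrinsics"])@np.array([*u,1]); O=R@o+p;V=R@v; k=(z-O[2])/V[2]; return (o+k*v)*1e3
Z=lambda x,y:(180+x/2.1,160+y/2.1)
for z in(.062,.058):
  print(z,"cart front top",wt(Z(330,318),z),wt(Z(580,318),z))
for z in(.058,.053,.048):
  a,b=wt(Z(88,275),z),wt(Z(242,275),z); print("pad width at z",z,b[1]-a[1],a)
print("dock front deck",wt(Z(350,386),.04))
E
```

```text
5.75 [ 0.48851565 -0.02257606  0.02049857] [ 3.14064399e+00 -4.37051291e-04 -3.31072201e-01] 0.5509686626224081 [-7.28422539 -1.84922762 29.35896054] [ 0.41341248  1.39541031 -0.05416827]
0.062 cart front top [ 12.95059189   5.97643022 -41.4553257 ] [ 12.92600425  50.5456601  -41.41448958]
0.058 cart front top [ 10.72327921   6.18603714 -37.45628466] [ 10.69789974  52.19059825 -37.41413343]
pad width at z 0.058 27.783195013149317 [ 19.4726423  -37.60407047 -37.49188906]
pad width at z 0.053 28.866731258311262 [ 17.02972399 -39.04986285 -32.49447632]
pad width at z 0.048 29.950267503473206 [ 14.58680567 -40.49565522 -27.49706359]
dock front deck [-15.85957468  11.70189646 -19.46498369]
```

View pics/w7.png

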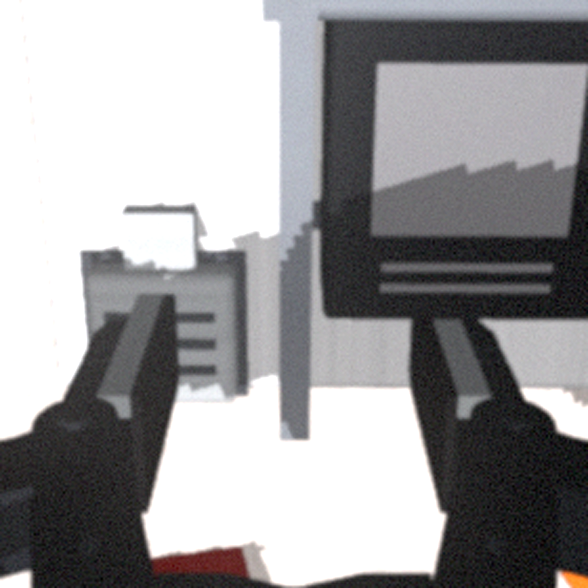

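Everything checks out:
- **Paddle:** the pad's measured width is 30.0 mm only if its top is at z = 48 mm, which is fully down.
- **Cartridge:** its front is at the finger's front face and hasn't moved between pictures.
- **Force:** steady at 29 N.

I'm handing it in.

```bash
python3 -c "
from cell import ticket;print(ticket.finish_job())"
```

```text
the job is handed in; nothing more can be done
None
```

The cartridge is ejected and stopped on the runway. One finger holds the paddle fully down and the cartridge rests against the other. I handed the job in at about 6 s while holding; no verdict was reported.

- **Paddle:** it stopped moving at TCP z ≈ 0.0205 m with a steady push of about 29 N. In the wrist picture its top measures 30 mm wide only at z = 48 mm, which is fully down.
- **Cartridge:** its front face lies against the blocking finger, at about dock x -46, roughly 29 mm short of the runway's end. It did not move between the last two wrist pictures, 0.5 s apart.
- **Other objects:** I never went near the spare, the tape or the mug, and the last pictures show nothing out of place. They don't cover the whole desk, and I took no final full-desk picture.
- **Disagreements:** the fingertips were about 28–30 mm behind the reported TCP at this opening, more than the description implies, so I found contact by force. The wrist camera and the fixed cameras differed by 2–3 mm on the dock's position.

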